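Take one clean reservoir from the sloped dispenser

TASK

Press the green release button so that the dispenser's clear lid springs fully open, then lift only the top pale-blue reservoir off the sloping nested stack, leaving the two below it nested in their places and without bumping the lid. Lower it into the red holder, lengthwise and flat on the holder's floor, and only then let go. Leave the yellow rack, the amber bottle and the teal block where they are.

Things in the scene. Friction and masses are not known exactly. Their poses are not given: they have to be found in the camera images.
- dispenser: white dispenser, fixed, 150 mm long (its x) by 100 mm wide; origin on the table under its middle, z up, front at -x. Its cradle slopes 35 degrees: the nested stack's axis leans from vertical towards the front, along (-0.574, 0, 0.819) of this frame. The 20 mm cradle walls end below the two upper collars. A grey side block at +y, 52 mm high, carries the green button.
- release_top (a point): middle of the top face of the green round push button, 26 mm across, on the dispenser's side block, 115 mm to +y of its middle line, 74 mm above the table. Pressed straight down: travel 6 mm, sprung (1.5 N at first, 5 N fully down), rigid at the end; at about 4 mm it releases the lid.
- lid (a joint): hinge angle of the clear domed lid (136 x 88 mm, 70 deep, green edge): 0 shut and latched, 1.57 rad open at its stop. Once released a spring opens it in about 1 s and holds it. The hinge is along the dispenser's y at the high far edge. Open, its rim stands parallel to the stack's axis, 68 mm behind it and 136 mm long: it overhangs the stack, in the way of a vertical tool.
- res_top_centre (a point): the top one of three nested pale-blue tubs (reservoirs), the one to take: 90 mm long (its x), 58 mm wide (its y), 36 mm high. This point is its centre, 18 mm below the rim. In the stack its z is the stack's axis, its x points away from the front, up the slope. A collar round the rim, the top 8 mm, is the widest part. 1 mm play a side: pull along its z; free of the next after 16 mm.
- res_next_centre (a point): the second reservoir, same size, same point and axes, 20 mm lower along the stack's axis: 12 mm of free height between its collar and the top one's. It must stay. Below the collar the 2.5 mm thick walls of every reservoir taper 10 degrees to a 71 x 39 mm underside; each weighs about 70 g.
- res_bottom_centre (a point): the bottom reservoir, same size, same point and axes, 20 mm lower again, in the cradle. It must stay.
- holder_red_floor (a point): red shallow holder, fixed on the table, 116 mm long (its x) by 84 mm wide, 14 mm high, with a pocket 98 x 66 mm, 8 mm deep. This point is the middle of the pocket's floor, 6 mm above the table, z up. A reservoir standing in it has its centre 18 mm above this point; either way round will do.
- holder_yellow_floor (a point): yellow holder of the same size and shape, not to be used; the same point.
- tube_rack_centre (a point): loose yellow tube rack 60 x 110 mm, 30 mm high, with a few tubes standing 12 mm above it; its centre, 15 mm above the table. Leave alone.
- bottle_centre (a point): loose amber bottle, 44 mm across, 85 mm high; its centre, half-way up. Leave alone.
- teal_block_centre (a point): loose teal tube block 60 x 45 mm, 32 mm high; its centre, half-way up. Leave alone.
Mind the look-alikes: they are no part of the job. Of the things that look like the part that bears holder_red_floor, the middle-sized one is meant.

How it is judged (in metres and radians):
On the way, in this order (a step that is already met when the one before it is completed fails the run):
1. the lid has sprung open to its stop (value of joint lid above 1.45 rad), for 0.2 s.
2. the top reservoir is held clear of the stack, the two below still nested (distance between res_top_centre and res_next_centre above 0.075 m and contact force between the fingers and res_top above 0.3 N and distance of each of res_next_centre, res_bottom_centre from where it was at the start of the episode below 0.006 m), for 0.2 s.
3. still held, the reservoir is lowered into the red holder to within 8 mm of its floor (horizontal distance between res_top_centre and holder_red_floor below 0.016 m and angle between the x axis of res_top_centre and the x axis of holder_red_floor, either way round below 0.35 rad and angle between res_top_centre's own z axis and vertical below 0.12 rad and z of res_top_centre in the frame of holder_red_floor below 0.026 m and contact force between the fingers and res_top above 0.3 N), for 0.1 s.
At the end, for the whole second after the job is handed in: Top reservoir released, at rest in the red holder: centre within 16 mm of its middle, lengthwise within 20 deg, upright within 7 deg, underside within 3 mm of the floor. The other two within 6 mm of where they began; lid open (over 1.45 rad) (horizontal distance between res_top_centre and holder_red_floor below 0.016 m and angle between the x axis of res_top_centre and the x axis of holder_red_floor, either way round below 0.35 rad and angle between res_top_centre's own z axis and vertical below 0.12 rad and z of res_top_centre in the frame of holder_red_floor between 0.015 and 0.021 m and linear speed of res_top below 0.02 m/s and value of joint lid above 1.45 rad and distance of each of res_next_centre, res_bottom_centre from where it was at the start of the episode below 0.006 m); the robot touches nothing.
It fails at once if either of the two lower reservoirs is dragged more than 12 mm out of its place (distance of any of res_next_centre, res_bottom_centre from where it was at the start of the episode above 0.012 m).
It fails at once if the lid is bumped with more than 8 N (contact force between any of the arm, the fingers and lid above 8 N).
It fails at once if the yellow tube rack is moved more than 15 mm (distance of tube_rack_centre from where it was at the start of the episode above 0.015 m).
It fails at once if the amber bottle is moved more than 15 mm (distance of bottle_centre from where it was at the start of the episode above 0.015 m).
It fails at once if the teal block is moved more than 15 mm (distance of teal_block_centre from where it was at the start of the episode above 0.015 m).
It also fails if it takes over 51 s, if anything falls off the work surface, if the arm or the gripper's body presses on something with over 40 N, if the wrist force passes 120 N, or if a joint passes its speed limit or range.

ROBOT

A 6-joint arm with a two-finger parallel gripper is mounted at the origin on the work surface. World frame = base frame: x ahead of the robot, y to its left, z up, the work surface at z = 0. Lengths are in mm, angles in rad, forces in N, time in s.
With the tool pointing down it reaches from about 350 to 975 mm from the base axis. Payload 7.1 kg.
Tool frame: the origin (TCP) lies between the finger pads; the fingertips stand 19 mm ahead of it and the grasp point (between the pads) is the TCP; y points along the fingers, z is the direction in which the jaws open and shut, and the axes are right-handed (so a half turn about y gives the same grasp; the last joint's range is limited). The gripper opens to 88 mm and grips with 3 to 60 N. Pads are 20 mm wide; open, the fingers measure 115 mm over their backs; the gripper's body (75 mm by 178 mm) begins 61 mm behind the grasp point.
Start: joints at [-1.12, 0.423, 1.63, -0, 1.089, -0.019], TCP at [282.956, -557.262, 241.675] pointing down, gripper open.
Joint ranges: [-3, 3], [-0.9, 2.11], [0.09, 2.58], [-1.31, 4.45], [0.11, 2.69], [-2.54, 2.54]. Speed limits (rad/s): [2.39, 2.39, 3.01, 3.14, 3.14, 3.14].

INTERFACE

Orientations are given as a rotation vector (axis times angle).
In Python, from workcell import ctrl gives the robot as it stands.
- The arm moves only by the tool servo_tool, never from a script. Its argument "moves" is text: rows parted by semicolons, each of 6 numbers parted by spaces: the shift along the world's x, y, z in m, then the turn, a rotation vector about the world's x, y, z in degrees. A call has 1 to 8 rows; each row is the pose to reach, as a shift and turn from the pose commanded when the call began; what a row does not reach only later rows make up. A row lasts 1/8 s, in which the tool goes at most 62.5 mm and 10.7 degrees, less where a joint would pass 70% of its speed; a pose out of reach is approached as far as the arm can. A call with a gripper value outside its range is refused whole. "hand" is the closure in counts, from 0 (fully open) to 255 (shut), set as the call begins (left out, the last holds). The fingers move at their own pace and stop on an object; the grip force is fixed at half the most. Time passes only in rows, so rows that repeat a pose let the fingers close. It gives the time, the measured TCP pose, the force and the opening at its end, in the units of the state.
- ctrl.get_obs(): the state, without advancing time (a new reading comes with each control period).
- ctrl.get_image(name): name is "scene" or "top"; returns a dict with "pixels" (420x560x3 uint8, red, green, blue), "depth" (420x560 float32, mm along the optical axis (not along the pixel's ray), 0 where there is no reading), "vertical_fov" (degrees; the focal length in pixels is half the picture's height over the tangent of half this angle, whatever the lens; pixels are square), "cx", "cy" (the principal point, pixels), "xyz" and "attitude" of the camera in the world. Camera axes: x right, y up, looking along -z (the intrinsics and any distortion apply to the point x, -y, -z); pixel columns grow to the right and rows downward; lengths in mm; the calibration is good to about 2 mm. A picture is of the moment at which its call begins.
- ctrl.close_job(): hands the job in, once; it reports no verdict.
The state is a dict: "t": time; "qpos": joint angles; "qvel": joint speeds; "joint_torque": joint torques, N m; "ee_pos": TCP position; "orientation": TCP orientation; "ft_force": force on the tool from outside, world axes, zero at the start; "moment": the same for the moment, N m; "width": finger opening in mm.
Only numpy, scipy, OpenCV 4.12 (cv2) and the standard library are available. Lean on these libraries where they do the work, as an engineer would, in place of code of your own. Each camera call takes 0.05 s, during which the arm holds its last target.

## Working session

There is one attempt and no reset: what is moved stays moved. The work goes in short steps, Python scripts to look and compute and a tool call to move; the robot and the scene stay as the last step left them, time stands still between calls to the robot, and variables do not carry over. Pictures are saved under pics/ and viewed, and the job is handed in when it is done.

Besides the shell and the picture viewer there is one more tool, called after "Emit:" as a command line: name --argument value ..., lists and objects as JSON in quotes. servo_tool: Moves the arm, as the interface text tells. Its arguments: {"type":"object","properties":{"moves":{"type":"string"},"hand":{"type":"number"}},"required":["moves"]}

```bash
ls; mkdir -p pics; python3 - <<'E'
from workcell import ctrl
import cv2,numpy as np
o=ctrl.get_obs();print(o)
for n in("scene","top"):
    im=ctrl.get_image(n);cv2.imwrite(f"pics/{n}0.png",im["pixels"][:,:,::-1])
    np.savez(f"{n}0.npz",**im)
    print(n,{k:v for k,v in im.items() if k not in("pixels","depth")})
E
```

```text
pics
{'t': 0.0, 'qpos': array([-1.12001379e+00,  4.23793435e-01,  1.63070079e+00,  1.13744806e-05,
        1.08860315e+00, -1.89625353e-02]), 'qvel': array([ 0.00164442, -0.00088904,  0.00129118,  0.00065922, -0.0005792 ,
        0.0004545 ]), 'joint_torque': array([ 9.03591317e-04, -5.44632018e+01, -2.73662317e+01,  6.44252216e-02,
        2.29978259e-02, -1.34301322e-04]), 'ee_pos': array([ 282.7255272 , -556.79786121,  240.92703804]), 'orientation': array([-0.46929785,  1.96140838, -1.95844204]), 'ft_force': array([ 0.18426731,  0.17911949, -0.11768318]), 'moment': array([ 0.00214761, -0.00652616, -0.00438707]), 'width': 87.49848043123104}
scene {'vertical_fov': 53.34076505288468, 'cx': 282.7220284490811, 'cy': 207.21139719512217, 'xyz': array([1182.96891988,  163.3435406 ,  714.77606844]), 'attitude': array([0.61634904, 0.82955801, 1.76444289])}
top {'vertical_fov': 54.24098540316305, 'cx': 278.69431802859066, 'cy': 211.88432514504686, 'xyz': array([ 369.24757599,  -99.40610377, 1080.72366227]), 'attitude': array([ 0.07573239, -0.01369201, -1.55910912])}
```

View pics/scene0.png

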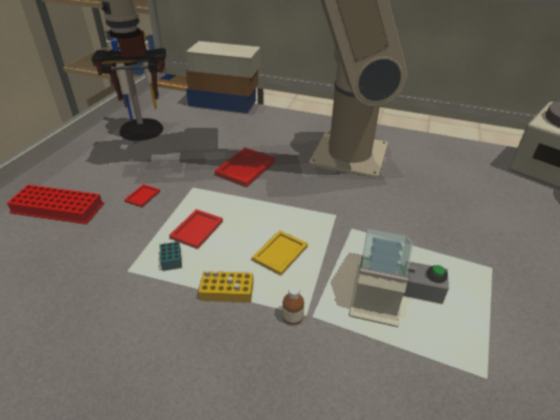

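View pics/top0.png

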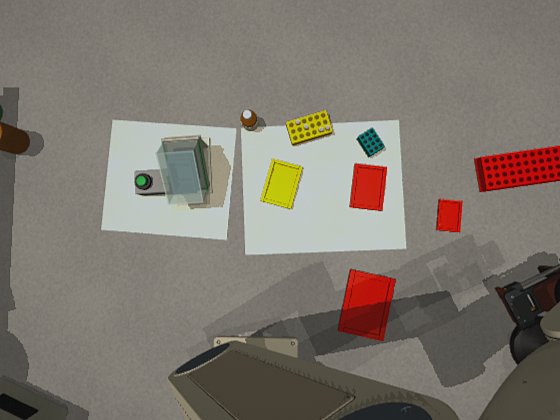

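```bash
cat > h.py <<'E'
import numpy as np,cv2
from scipy.spatial.transform import Rotation as R
def cloud(im):
    d=im["depth"].astype(float);H,W=d.shape
    f=H/2/np.tan(np.radians(float(im["vertical_fov"]))/2)
    v,u=np.mgrid[:H,:W]
    p=np.stack([(u-float(im["cx"]))/f*d,-(v-float(im["cy"]))/f*d,-d],-1)
    P=p@R.from_rotvec(im["attitude"]).as_matrix().T+im["xyz"]
    P[d<=0]=np.nan
    return P
def plane(im,uv,z):
    H=im["depth"].shape[0];f=H/2/np.tan(np.radians(float(im["vertical_fov"]))/2)
    uv=np.atleast_2d(uv).astype(float)
    r=np.c_[(uv[:,0]-float(im["cx"]))/f,-(uv[:,1]-float(im["cy"]))/f,-np.ones(len(uv))]@R.from_rotvec(im["attitude"]).as_matrix().T
    return im["xyz"]+r*((z-im["xyz"][2])/r[:,2])[:,None]
E
python3 - <<'E'
from h import *
for n in("top","scene"):
    im=dict(np.load(n+"0.npz"));P=cloud(im)
    hsv=cv2.cvtColor(im["pixels"],cv2.COLOR_RGB2HSV)
    print(n)
    for c,lo,hi in(("red",(0,150,90),(6,255,255)),("green",(50,140,60),(75,255,255)),("yellow",(20,150,90),(32,255,255)),("teal",(80,100,30),(100,255,255))):
        m=cv2.inRange(hsv,lo,hi)
        if c=="red": m|=cv2.inRange(hsv,(175,150,90),(180,255,255))
        k,l,s,ce=cv2.connectedComponentsWithStats(m)
        for i in range(1,k):
            if s[i,4]<60: continue
            q=P[l==i];q=q[~np.isnan(q[:,0])]
            cn=cv2.findContours((l==i).astype(np.uint8),cv2.RETR_EXTERNAL,cv2.CHAIN_APPROX_NONE)[0][0][:,0]
            zz=np.percentile(q[:,2],90) if len(q) else 0
            w=plane(im,cn,zz)[:,:2].astype(np.float32)
            rr=cv2.minAreaRect(w)
            print(c,ce[i].round(0),s[i,4],"z",np.percentile(q[:,2],[5,50,95]).round(1),"med",np.median(q,0).round(1),"rect",np.round(rr[0],1),np.round(rr[1],1),round(rr[2],1))
E
```

```text
top
red [518. 168.] 2391 z [ 7.7 34.4 37.8] med [ 544.8 -659.    34.4] rect [ 543.9 -660.4] [ 87.3 212.3] 8.7
red [368. 187.] 1428 z [ 3.2  7.2 15.9] med [ 497.8 -289.3    7.2] rect [ 497.5 -287.8] [ 83.4 114.5] 83.6
red [449. 215.] 724 z [ 1.3  5.3 11.6] med [ 426.7 -498.     5.3] rect [ 425.8 -495.7] [59.3 80.5] 84.8
red [366. 304.] 2830 z [ 5.8 10.  21.7] med [ 196.2 -284.    10. ] rect [ 196.5 -282.5] [116.5 159.6] 78.5
green [141. 180.] 82 z [69.8 73.4 76.8] med [502.8 287.   73.4] rect [501.6 286.1] [23.6 22.9] 46.3
yellow [308. 127.] 885 z [26.  29.8 33.1] med [ 650.6 -133.3   29.8] rect [ 650.6 -132.7] [ 60.9 109.1] 16.8
yellow [281. 183.] 1368 z [ 3.   7.1 15.8] med [505.6 -61.8   7.1] rect [504.5 -62.1] [ 82.4 113.9] 74.9
teal [370. 142.] 336 z [14.9 31.5 35.2] med [ 611.1 -289.6   31.5] rect [ 611.1 -289.7] [58.8 49.2] 32.2
scene
red [241. 171.] 781 z [ 2.5  6.5 16.7] med [ 230.1 -278.2    6.5] rect [ 216.6 -281. ] [126.3 149.4] 78.2
red [ 55. 203.] 2517 z [ 3.3 30.6 33.4] med [ 565.4 -663.6   30.6] rect [ 565.8 -659.6] [116.6 242.2] 8.7
red [142. 195.] 407 z [-1.2  2.2  7.4] med [ 427.7 -497.6    2.2] rect [ 429.9 -493.7] [62.1 82.6] 84.7
red [196. 228.] 1028 z [ 0.8  4.1 11.8] med [ 501.5 -290.     4.1] rect [ 504.8 -285.4] [ 83.8 115.5] 83.9
yellow [280. 252.] 1221 z [ 1.1  4.2 12.2] med [508.8 -62.    4.2] rect [512.2 -60. ] [ 84.1 116.4] 74.8
yellow [226. 287.] 1234 z [ 7.7 26.7 29. ] med [ 669.5 -130.1   26.7] rect [ 665.9 -128.4] [ 75.5 108.6] 16.8
teal [169. 254.] 105 z [26.8 29.1 30.9] med [ 626.9 -288.2   29.1] rect [ 621.  -289.6] [52.2 39.3] 33.5
```

```bash
python3 - <<'E'
from h import *
im=dict(np.load("top0.npz"));a=im["pixels"][100:260,90:330];
cv2.imwrite("pics/topc.png",cv2.resize(a,None,fx=3.3,fy=3.3,interpolation=cv2.INTER_CUBIC)[:,:,::-1])
im=dict(np.load("scene0.npz"));a=im["pixels"][210:350,300:500];
cv2.imwrite("pics/scenec.png",cv2.resize(a,None,fx=4,fy=4,interpolation=cv2.INTER_CUBIC)[:,:,::-1])
E
```

```text
(no output)
```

View pics/topc.png

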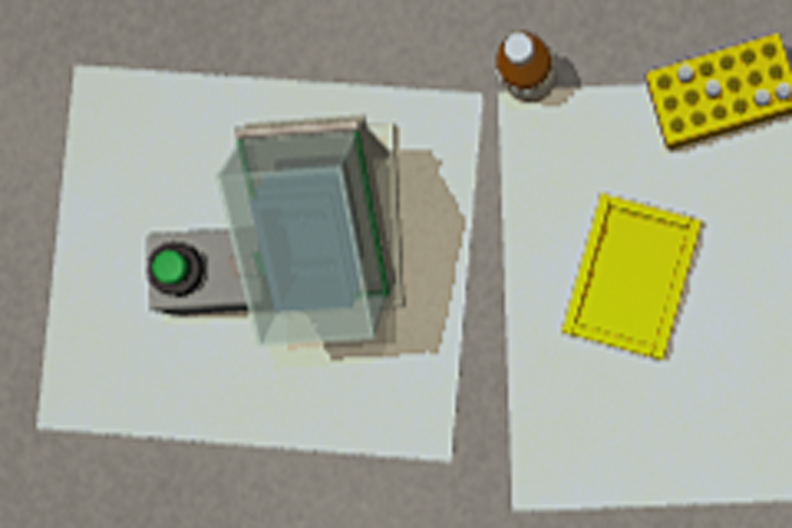

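View pics/scenec.png

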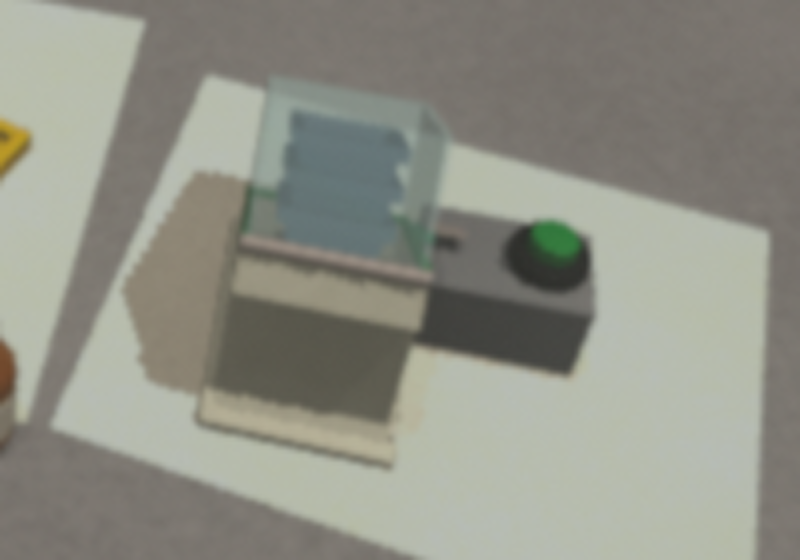

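```bash
python3 - <<'E'
from h import *
from workcell import ctrl
M=R.from_rotvec(ctrl.get_obs()["orientation"]).as_matrix();print(M.round(3))
im=dict(np.load("top0.npz"));P=cloud(im)
# heights around the dispenser
hsv=cv2.cvtColor(im["pixels"],cv2.COLOR_RGB2HSV)
for v in range(130,222,4): print(v,*(int(P[v,u,2]) if P[v,u,2]==P[v,u,2] else '--' for u in range(130,218,4)))
# base zoomed corners
z=lambda x,y:(x/3.3+90,y/3.3+100)
print(plane(im,[z(395,125),z(403,305)],4).round(1))
print(plane(im,[z(149,234),z(235,230),z(151,308),z(245,311)],52).round(1))
im=dict(np.load("scene0.npz"));z=lambda x,y:(x/4+300,y/4+210)
print(plane(im,[z(200,420),z(392,466)],0).round(1))
print("btn",plane(im,[z(555,238)],74))
E
```

```text
[[-0.892 -0.001  0.453]
 [-0.453  0.001 -0.892]
 [-0.    -1.    -0.001]]
130 0 -2 -1 2 0 2 -2 -2 1 -2 0 -1 0 1 0 0 0 -2 1 0 0 0
134 2 1 0 1 0 0 1 0 5 0 3 1 2 1 0 0 2 4 1 3 0 0
138 1 0 2 -4 -1 1 0 1 1 116 116 118 116 117 116 117 115 115 8 7 2 -2
142 0 0 0 2 0 0 3 2 115 115 119 120 121 123 124 126 128 113 66 8 -1 0
146 2 2 0 3 0 1 2 3 136 139 141 141 141 144 145 147 148 113 73 19 1 4
150 0 0 1 2 1 2 0 155 159 159 162 160 166 164 166 169 158 112 76 7 0 -3
154 3 3 0 2 1 2 2 166 165 163 164 164 161 162 165 162 157 116 80 7 2 -2
158 0 2 -3 1 -1 0 -3 161 157 159 160 160 158 157 158 157 158 120 77 2 6 1
162 5 0 -2 0 1 2 4 155 154 157 154 154 152 153 149 152 153 124 82 12 4 -2
166 2 4 -1 3 2 1 -1 148 151 149 147 146 146 146 149 148 145 122 83 8 5 1
170 1 5 44 50 50 50 56 49 143 143 143 142 141 139 137 138 139 125 84 43 7 0
174 0 51 61 63 64 51 49 53 138 137 137 137 139 134 135 138 135 129 86 46 6 1
178 -2 1 75 72 66 58 57 54 131 131 130 127 134 129 130 127 129 129 88 44 6 0
182 0 2 73 74 64 61 52 53 126 125 124 125 122 126 122 123 121 123 91 48 6 -1
186 1 2 67 67 63 47 51 54 52 117 114 119 116 118 117 -- 116 111 90 45 9 6
190 0 0 51 54 53 51 49 51 54 113 111 112 111 113 113 111 110 112 95 47 8 -2
194 -3 5 1 29 23 18 13 8 1 109 105 108 106 105 103 109 108 104 98 0 0 0
198 2 1 0 1 -1 -3 0 0 0 101 97 95 99 101 96 98 99 98 96 0 2 0
202 0 0 3 2 0 1 0 0 0 0 95 91 93 92 96 95 91 92 0 2 4 2
206 -- 2 0 0 0 4 -1 -1 2 -1 5 1 0 -1 -1 0 -1 0 -1 -2 0 0
210 0 0 -5 2 -1 0 0 0 0 3 2 2 0 1 0 -2 2 2 3 5 1 0
214 1 -1 0 -3 0 -1 0 0 -1 0 -2 1 0 1 0 0 1 0 1 1 1 3
218 0 -1 4 0 0 4 0 -1 0 2 3 1 0 -1 1 0 0 2 1 0 0 -1
[[627.2 130.9   4. ]
 [480.5 121.2   4. ]]
[[529.4 311.4  52. ]
 [532.9 243.8  52. ]
 [471.7 308.   52. ]
 [469.9 234.2  52. ]]
[[629.  134.3   0. ]
 [623.9 231.8   0. ]]
btn [[511.18683144 288.17215829  74.        ]]
```

Emit:
servo_tool --moves "0.221 0.844 0.03 0 0 63;0.221 0.844 0.03 0 0 63;0.221 0.844 0.03 0 0 63;0.221 0.844 0.03 0 0 63;0.221 0.844 0.03 0 0 63;0.221 0.844 0.03 0 0 63;0.221 0.844 0.03 0 0 63;0.221 0.844 0.03 0 0 63" --hand 255

```text
t: 1.1
ee_pos: [409.6, -71.9, 259.0]
orientation: [-1.208, 1.21, -1.211]
ft_force: [0.5, -1.0, -0.1]
width: 11.8
```

Emit:
servo_tool --moves "0.0944 0.360 0 0 0 0;0.0944 0.360 0 0 0 0;0.0944 0.360 0 0 0 0;0.0944 0.360 0 0 0 0;0.0944 0.360 0 0 0 0;0.0944 0.360 0 0 0 0;0.0944 0.360 0 0 0 0;0.0944 0.360 0 0 0 0"

```text
t: 2.1
ee_pos: [503.2, 285.8, 258.1]
orientation: [-1.211, 1.21, -1.21]
ft_force: [0.6, -0.9, -0.1]
width: 0.5
```

```bash
python3 - <<'E'
from h import *
from workcell import ctrl
o=ctrl.get_obs();print(o['t'],o['ee_pos'],o['width'],o['qpos']);print(R.from_rotvec(o["orientation"]).as_matrix().round(3))
for n in("top","scene"):
    im=ctrl.get_image(n);cv2.imwrite(f"pics/{n}1.png",im["pixels"][:,:,::-1]);np.savez(n+"1.npz",**im)
E
```

```text
2.1 [503.2294855  285.79893147 258.13582659] 0.4769885654966047 [ 4.96055828e-01  3.37606169e-01  1.71897207e+00 -2.59321541e-04
  1.08683773e+00  4.96840405e-01]
[[-0.001 -0.001  1.   ]
 [-1.    -0.001 -0.001]
 [ 0.001 -1.    -0.001]]
```

View pics/scene1.png

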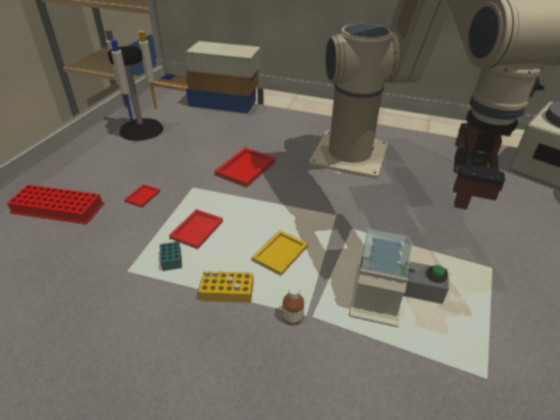

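Emit:
servo_tool --moves "0 0 -0.055 0 0 0;0 0 -0.11 0 0 0;0 0 -0.15 0 0 0;0 0 -0.163 0 0 0;0 0 -0.167 0 0 0;0 0 -0.168 0 0 0"

```text
t: 2.95
ee_pos: [504.8, 286.2, 92.3]
orientation: [-1.206, 1.21, -1.211]
ft_force: [-1.6, -0.7, 1.0]
width: 0.7
```

Emit:
servo_tool --moves "0 0 -0.001 0 0 0;0 0 -0.002 0 0 0;0 0 -0.003 0 0 0;0 0 -0.003 0 0 0"

```text
t: 3.45
ee_pos: [504.8, 286.5, 88.3]
orientation: [-1.207, 1.209, -1.21]
ft_force: [2.2, -1.6, 4.2]
width: 0.4
```

Emit:
servo_tool --moves "0 0 -0.0007 0 0 0;0 0 -0.0007 0 0 0"

```text
t: 3.7
ee_pos: [504.6, 286.5, 87.4]
orientation: [-1.207, 1.21, -1.21]
ft_force: [2.6, -0.1, 3.7]
width: 0.8
```

```bash
python3 - <<'E'
from h import *
from workcell import ctrl
for n in("scene",):
    im=ctrl.get_image(n);cv2.imwrite(f"pics/{n}2.png",im["pixels"][:,:,::-1]);np.savez(n+"2.npz",**im)
E
```

```text
(no output)
```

View pics/scene2.png

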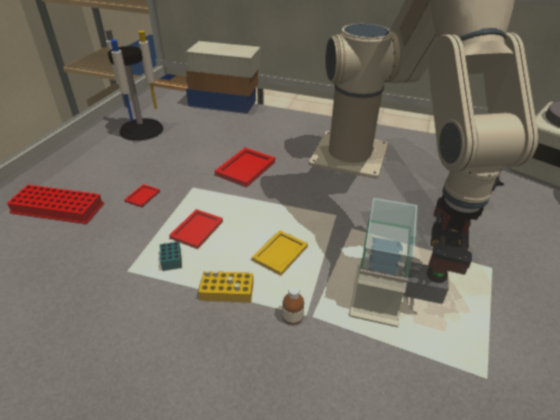

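Emit:
servo_tool --moves "0 0 0.05 0 0 0;0 0 0.11 0 0 0;-0.03 0.02 0.17 0 0 0;-0.08 0.03 0.2 0 0 -10;-0.12 0.03 0.22 0 0 -20;-0.14 0.03 0.24 0 0 -30;-0.14 0.03 0.24 0 0 -40;-0.14 0.03 0.24 0 0 -50" --hand 0

```text
t: 4.75
ee_pos: [362.4, 316.0, 326.6]
orientation: [-0.659, 1.822, -1.822]
ft_force: [0.8, -0.4, 0.4]
width: 76.8
```

```bash
python3 - <<'E'
from h import *
from workcell import ctrl
o=ctrl.get_obs();print(o['t'],o['ee_pos'],o['width'],o['qpos'])
for n in("scene","top"):
    im=ctrl.get_image(n);np.savez(n+"3.npz",**im)
    a=im["pixels"][200:350,300:500] if n=="scene" else im["pixels"][100:250,90:290]
    cv2.imwrite(f"pics/{n}3.png",cv2.resize(a,None,fx=4,fy=4,interpolation=cv2.INTER_CUBIC)[:,:,::-1])
E
```

```text
4.75 [362.39886189 315.96993587 326.64069552] 76.8112306405597 [6.91751247e-01 1.09502182e-01 1.84845595e+00 9.96725005e-04
 1.18583318e+00 1.57041274e+00]
```

View pics/scene3.png

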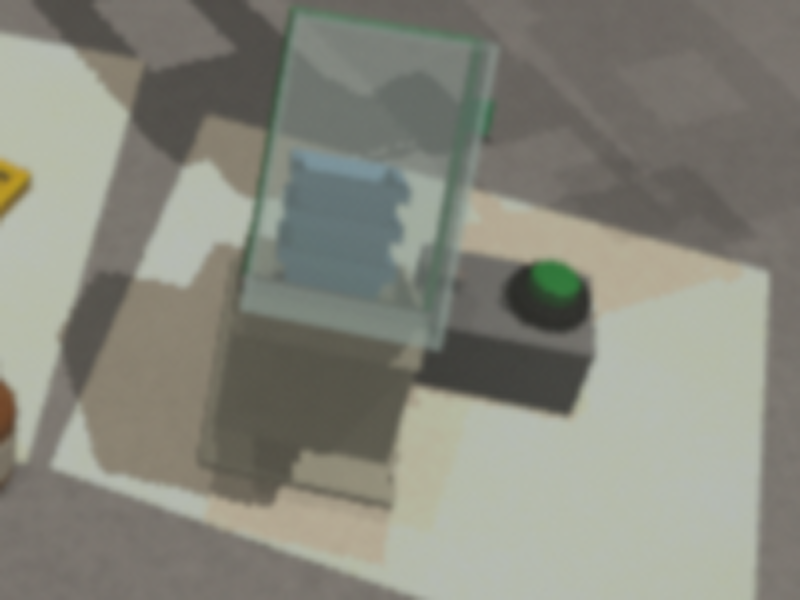

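View pics/top3.png

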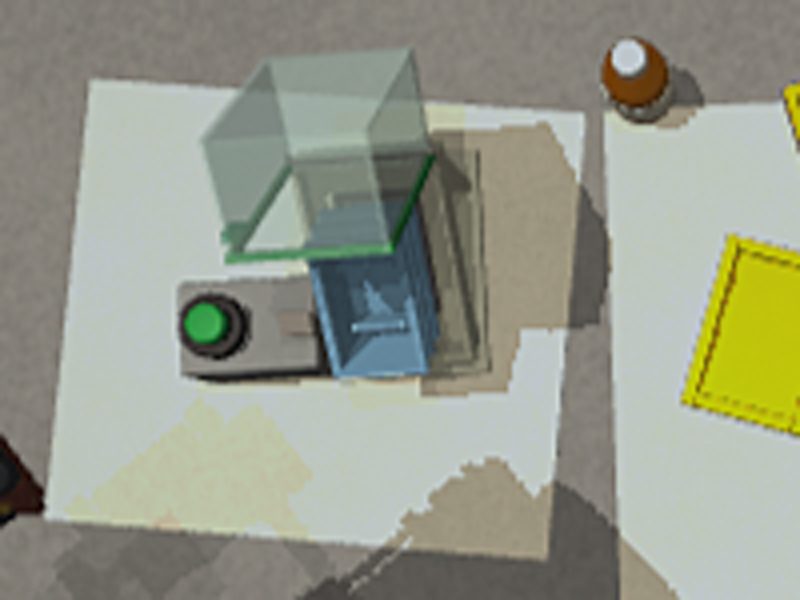

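```bash
python3 - <<'E'
from h import *
im=dict(np.load("top3.npz"));P=cloud(im)
hsv=cv2.cvtColor(im["pixels"],cv2.COLOR_RGB2HSV)
print("Z")
for v in range(158,198): print(v,*("%4d"%P[v,u,2] if P[v,u,2]==P[v,u,2] else '  --' for u in range(164,204,1)))
m=cv2.inRange(hsv,(95,60,60),(115,255,255))
print("V")
for v in range(160,198,1): print(v,*("%3d"%hsv[v,u,2] if m[v,u] else "  ." for u in range(164,204)))
E
```

```text
Z
158  231  231  229  230  229  231  228  229  231  228  230  228  229  228  229  228  227  228  232  230  229  229  227  226  215  211  134  121  119  101  100   73   59   60   63   57   60   80   79   67
159  231  230  227  230  229  228  226  229  230  226  226  230  230  228  227  229  229  227  227  228  229  226  227  225  220  212  141  123  120   98  101   67   65   62   57   61   60   81   80   68
160  226  228  229  228  229  229  228  226  228  225  225  226  225  227  227  227  226  225  228  226  226  225  225  228  220  138  135  118  116   98   95   66   67   60   58   57   59   80   80   70
161  225  226  226  226  227  229  228  223  223  227  225  226  228  225  225  227  223  225  225  223  226  227  223  224  220  139  138  116  114  111   97   88   68   55   56   59   54   77   76   72
162  225  222  225  225  225  226  224   --  226  225  226  226  226  224  223  223  226  220  223  222  223  222  225  222  221  134  135  129  116  110   94   90   61   54   60   57   56   55   75   72
163  224  222  222  222  222  223  222  223  224  223  222  222  222  226  222
[... 12595 characters left out ...]
 119 118 123   .   .   .   .   .   .   .   .
194   .   .   .   .   .   .   .   .   .   .   .   .   .   .   .   .   .   .   .   .   .   .   .   .   .   .   .   .   .   .   .   .   .   .   .   .   .   .   .   .
195   .   .   .   .   .   .   .   .   .   .   .   .   .   .   .   .   .   .   .   .   .   .   .   .   .   .   .   .   .   .   .   .   .   .   .   .   .   .   .   .
196   .   .   .   .   .   .   .   .   .   .   .   .   .   .   .   .   .   .   .   .   .   .   .   .   .   .   .   .   .   .   .   .   .   .   .   .   .   .   .   .
197   .   .   .   .   .   .   .   .   .   .   .   .   .   .   .   .   .   .   .   .   .   .   .   .   .   .   .   .   .   .   .   .   .   .   .   .   .   .   .   .
```

```bash
cat > rim.py <<'E'
from h import *
im=dict(np.load("top3.npz"));P=cloud(im)
H=420;f=H/2/np.tan(np.radians(float(im["vertical_fov"]))/2);A=R.from_rotvec(im["attitude"]).as_matrix()
def ray(uv):
    uv=np.atleast_2d(uv).astype(float)
    return np.c_[(uv[:,0]-float(im["cx"]))/f,-(uv[:,1]-float(im["cy"]))/f,-np.ones(len(uv))]@A.T
L=np.array([(168.5,174),(169.5,178.5),(170.5,183),(171.5,187),(172.5,191)])
Rr=np.array([(194.9,183),(195.9,188),(196.3,192)])
F=np.array([(174,193.3),(178,193.5),(182,193.5),(185,193.4),(192,193.0),(195,193.0)])
rimpix=[(169,170),(169,171),(169,172),(170,174),(170,175),(170,177),(171,178),(171,180),(171,181),(172,183),(172,184),(173,187),(173,188),(173,189),(174,191),(174,192)]+[(c,192) for c in range(176,196)]+[(192,176),(193,178),(193,179),(193,180),(194,183),(194,184),(194,185),(195,187),(195,188),(195,189)]
pts=np.array([P[v,u] for u,v in rimpix]);pts=pts[~np.isnan(pts[:,0])]
psi=np.radians(3.3)
for it in range(6):
    n=np.array([-.5736*np.cos(psi),-.5736*np.sin(psi),.8192])
    c=np.median(pts@n)
    I=lambda uv:(lambda r:im["xyz"]+r*((c-im["xyz"]@n)/(r@n))[:,None])(ray(uv))
    l,r,fr=I(L),I(Rr),I(F)
    a=np.polyfit(l[:,0],l[:,1],1);psi2=np.arctan(a[0])
    if it==0: psi0=psi2
    psi=np.radians(3.3)
    ex=np.array([np.cos(psi),np.sin(psi),0]);ey=np.array([-np.sin(psi),np.cos(psi),0])
    ux=np.cross(ey,n)
print("psiL",np.degrees(psi2),"psiF",np.degrees(np.arctan(-np.polyfit(fr[:,1],fr[:,0],1)[0])),"psiR",np.degrees(np.arctan(np.polyfit(r[:,0],r[:,1],1)[0])))
print("resid n",(pts@n-c).std(),c)
print("Ly",l@ey,"Ry",r@ey,"Fx",fr@ux)
xf=np.median(fr@ux);yl=np.median(l@ey);yr=np.median(r@ey);print("width",yl-yr)
rim=ux*(xf+45)+ey*(yl+yr)/2+n*c
print("rimcentre",rim,"res centre",rim-18*n,"n",n,"ux",ux)
E
python3 rim.py
```

```text
psiL 4.044489771420067 psiF 1.833351399620487 psiR 1.3855828553788168
resid n 1.4292597289584106 -200.21325926865808
Ly [173.00377767 173.01481703 173.02599959 172.7662226  172.50341651] Ry [114.13474498 113.99006706 114.85052588] Fx [444.8373539  443.7290513  443.17597149 443.03899677 443.18225974
 442.76787298]
width 58.86903268359664
rimcentre [505.64066795 172.96277837 116.00483872] res centre [515.94834754 173.55711544 101.25923872] n [-0.57264887 -0.03301873  0.8192    ] ux [0.81784162 0.04715645 0.5736    ]
```

```bash
python3 - <<'E'
from h import *
im=dict(np.load("scene3.npz"));A=R.from_rotvec(im["attitude"]).as_matrix()
f=210/np.tan(np.radians(float(im["vertical_fov"]))/2)
n=np.array([-.5726,-.033,.8192]);ux=np.array([.8178,.0472,.5736]);ey=np.cross(n,ux);c=np.array([505.6,173,116])
for nm,p in(("backL",c+45*ux-29*ey),("backR",c+45*ux+29*ey),("btn",np.array([504,287,74])),("fr",c-45*ux+29*ey)):
    q=A.T@(p-im["xyz"]);u=float(im["cx"])-f*q[0]/q[2];v=float(im["cy"])+f*q[1]/q[2]
    print(nm,u,v,"zoom",(u-300)*4,(v-200)*4)
E
```

```text
backL 372.98683263586224 239.86725559398124 zoom 291.94733054344897 159.46902237592496
backR 402.54903279215756 245.68650693413096 zoom 410.19613116863025 182.74602773652384
btn 438.3347076592101 266.9545761803906 zoom 553.3388306368404 267.8183047215623
fr 399.67626791804594 240.08014640819306 zoom 398.70507167218375 160.32058563277224
```

```bash
cat > tgt.py <<'E'
from h import *
from workcell import ctrl
n=np.array([-.57265,-.03302,.8192]);psi=np.radians(3.3);ey=np.array([-np.sin(psi),np.cos(psi),0])
def Rt(y,z): return np.stack([np.cross(y,z),y,z],1)
def turn(T):
    o=ctrl.get_obs();M=R.from_rotvec(o["orientation"])
    return (R.from_matrix(T)*M.inv()).as_rotvec(degrees=True)
E
python3 - <<'E'
from tgt import *
o=ctrl.get_obs();print(o["ee_pos"],turn(Rt(-n,-ey)))
rim=np.array([505.64,172.96,116.0])
for k in(105,5): print(k,(rim+k*n-o["ee_pos"]).round(1))
E
```

```text
[362.72005731 315.85894433 326.30011549] [ 13.11030038 -33.24998841 -35.41444206]
105 [  82.8 -146.4 -124.3]
5 [ 140.1 -143.1 -206.2]
```

Emit:
servo_tool --moves "0.083 -0.146 -0.123 13.1 -33.2 -35.4;0.083 -0.146 -0.123 13.1 -33.2 -35.4;0.083 -0.146 -0.123 13.1 -33.2 -35.4;0.083 -0.146 -0.123 13.1 -33.2 -35.4;0.083 -0.146 -0.123 13.1 -33.2 -35.4;0.083 -0.146 -0.123 13.1 -33.2 -35.4;0.083 -0.146 -0.123 13.1 -33.2 -35.4" --hand 0

```text
t: 5.72
ee_pos: [453.8, 156.3, 223.1]
orientation: [0.483, 1.902, -1.832]
ft_force: [-0.2, -0.6, 1.1]
width: 87.8
```

```bash
python3 - <<'E'
from tgt import *
o=ctrl.get_obs();print(o["ee_pos"],turn(Rt(-n,-ey)),o["qpos"],o["width"])
rim=np.array([505.64,172.96,116.0])
for k in(105,5): print(k,(rim+k*n-o["ee_pos"]).round(1))
im=ctrl.get_image("top");np.savez("top4.npz",**im)
a=im["pixels"][100:250,90:290]
cv2.imwrite("pics/top4.png",cv2.resize(a,None,fx=4,fy=4,interpolation=cv2.INTER_CUBIC)[:,:,::-1])
im=ctrl.get_image("scene");a=im["pixels"][110:320,280:560];cv2.imwrite("pics/scene4.png",cv2.resize(a,None,fx=2.8,fy=2.8,interpolation=cv2.INTER_CUBIC)[:,:,::-1])
E
```

```text
[453.80230617 156.28329349 223.09093357] [-0.65780416 -2.00543438 -1.2838868 ] [ 0.40614321  0.0921435   2.295037   -0.69882941  0.2574836   2.53663424] 87.8091040403492
105 [ -8.3  13.2 -21.1]
5 [  49.    16.5 -103. ]
```

View pics/top4.png

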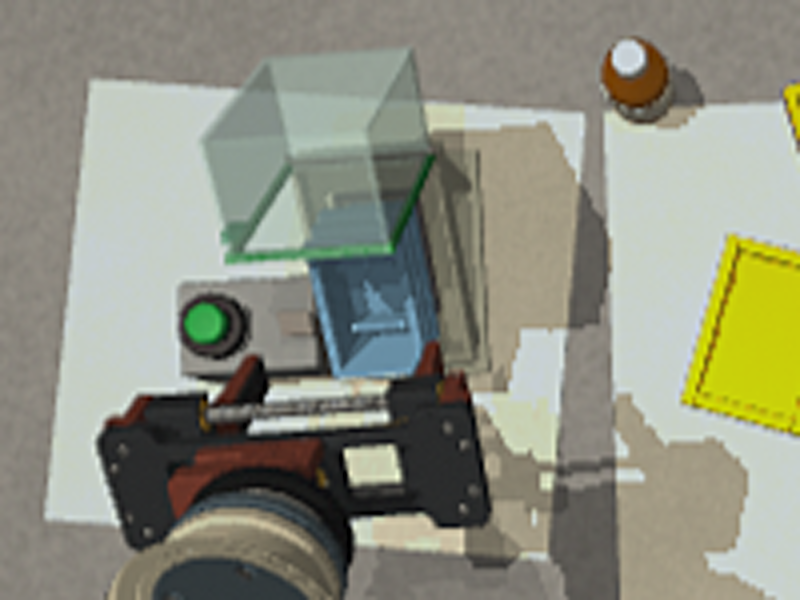

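View pics/scene4.png

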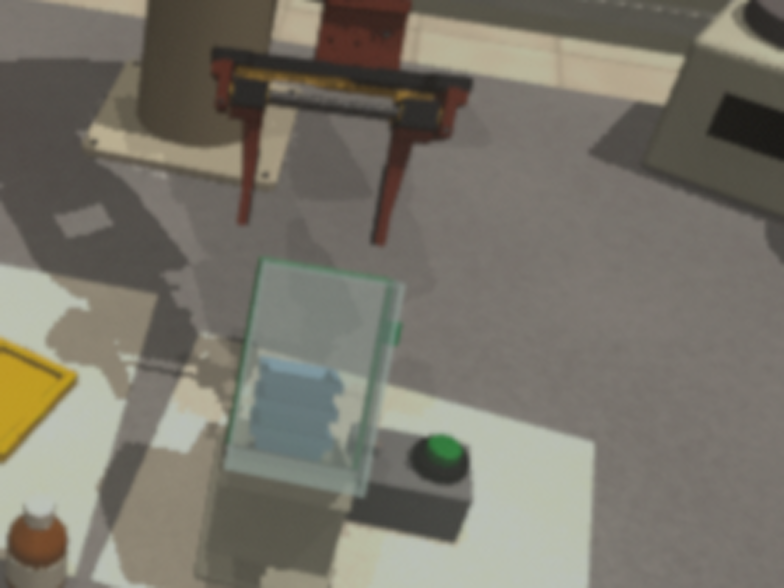

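```bash
cat > kin.py <<'E'
from h import *
from scipy.optimize import least_squares
S=[([-1.12001379e+00,4.23793435e-01,1.63070079e+00,1.13744806e-05,1.08860315e+00,-1.89625353e-02],[282.7255272,-556.79786121,240.92703804]),
([4.96055828e-01,3.37606169e-01,1.71897207e+00,-2.59321541e-04,1.08683773e+00,4.96840405e-01],[503.2294855,285.79893147,258.13582659]),
([6.91751247e-01,1.09502182e-01,1.84845595e+00,9.96725005e-04,1.18583318e+00,1.57041274e+00],[362.39886189,315.96993587,326.64069552]),
([0.40614321,0.0921435,2.295037,-0.69882941,0.2574836,2.53663424],[453.80230617,156.28329349,223.09093357])]
OR=[[-0.46929785,1.96140838,-1.95844204],[-1.211,1.21,-1.21],[-.659,1.822,-1.822],[.483,1.902,-1.832]]
rx=lambda a,t:R.from_rotvec(np.array(a)*t).as_matrix()
X,Y,Z=[1,0,0],[0,1,0],[0,0,1]
C=np.stack([[0,-1,0],[0,0,1],[-1,0,0]],1).astype(float) # tool axes placeholder
def fk(q,p,s4=1,s6=1):
    a1,d1,L2,L3,e,LT=p
    T=rx(Z,q[0]);T2=T@rx(Y,q[1]);T3=T2@rx(Y,q[2]);T4=T3@rx(Z,s4*q[3]);T5=T4@rx(Y,q[4]);T6=T5@rx(Z,s6*q[5])
    pos=T@[a1,0,d1]+T2@[0,0,L2]+T3@[e,0,L3]+T6@[0,0,LT]
    return pos,T6
def fit(s4,s6):
    g=lambda p:np.concatenate([fk(q,p,s4,s6)[0]-x for q,x in S])
    return least_squares(g,[0,300,400,400,0,250],x_scale=100)
if __name__=="__main__":
  for s4 in(1,-1):
   for s6 in (1,-1):
    r=fit(s4,s6);print(s4,s6,r.x.round(1),np.abs(r.fun).max())
    for (q,_),o in zip(S,OR): print((fk(q,r.x,s4,s6)[1].T@R.from_rotvec(o).as_matrix()).round(2).tolist())
E
python3 kin.py
```

```text
1 1 [ 43.5 205.  544.  421.2  33.7 232. ] 10.802209588188362
[[0.0, -0.0, -1.0], [-1.0, 0.0, -0.0], [0.0, 1.0, -0.0]]
[[-0.0, -0.0, -1.0], [-1.0, -0.0, 0.0], [-0.0, 1.0, -0.0]]
[[0.0, 0.0, -1.0], [-1.0, -0.0, -0.0], [-0.0, 1.0, 0.0]]
[[-0.0, -0.0, -1.0], [-1.0, 0.0, 0.0], [0.0, 1.0, -0.0]]
1 -1 [ 43.5 205.  544.  421.2  33.7 232. ] 10.802209588188362
[[-0.04, -0.0, -1.0], [-1.0, 0.0, 0.04], [0.0, 1.0, -0.0]]
[[0.84, 0.0, -0.55], [-0.55, -0.0, -0.84], [-0.0, 1.0, -0.0]]
[[0.0, -0.0, 1.0], [1.0, 0.0, -0.0], [-0.0, 1.0, 0.0]]
[[-0.94, 0.0, -0.35], [-0.35, 0.0, 0.94], [0.0, 1.0, -0.0]]
-1 1 [ 306.4 -443.3  428.9   37.  -230.4 -122.2] 21.91221257633407
[[0.0, -0.0, -1.0], [-1.0, 0.0, -0.0], [0.0, 1.0, -0.0]]
[[-0.0, -0.0, -1.0], [-1.0, -0.0, 0.0], [-0.0, 1.0, -0.0]]
[[0.0, 0.0, -1.0], [-1.0, -0.0, -0.0], [-0.0, 1.0, 0.0]]
[[-0.98, 0.03, -0.21], [-0.19, 0.32, 0.93], [0.09, 0.95, -0.31]]
-1 -1 [ 306.4 -443.3  428.9   37.  -230.4 -122.2] 21.91221257633407
[[-0.04, 0.0, -1.0], [-1.0, 0.0, 0.04], [0.0, 1.0, -0.0]]
[[0.84, 0.0, -0.55], [-0.55, -0.0, -0.84], [-0.0, 1.0, -0.0]]
[[-0.0, -0.0, 1.0], [1.0, 0.0, 0.0], [-0.0, 1.0, 0.0]]
[[-0.52, 0.31, 0.79], [0.85, 0.09, 0.52], [0.09, 0.95, -0.31]]
```

```bash
cat > kin2.py <<'E'
from kin import *
def fk2(q,p):
    a1,d1,L2,L3,e,LT,ly,w=p
    T=rx(Z,q[0]);T2=T@rx(Y,q[1]);T3=T2@rx(Y,q[2]);T4=T3@rx(Z,q[3]);T5=T4@rx(Y,q[4]);T6=T5@rx(Z,q[5])
    return T@[a1,ly,d1]+T2@[0,0,L2]+T3@[e,0,L3]+T5@[w,0,0]+T6@[0,0,LT],T6@np.array([[0,0,-1],[-1,0,0],[0,1,0]])
pars=least_squares(lambda p:np.concatenate([fk2(q,p)[0]-x for q,x in S]),[0,300,400,400,0,250,10,0],x_scale=100)
if __name__=="__main__":
  print(pars.x.round(1),np.abs(pars.fun).max())
  from tgt import *
  lim=np.array([[-3,3],[-.9,2.11],[.09,2.58],[-1.31,4.45],[.11,2.69],[-2.54,2.54]])
  def ik(pos,T,q0):
    g=lambda q:np.concatenate([(fk2(q,pars.x)[0]-pos)/100,(R.from_matrix(T.T@fk2(q,pars.x)[1])).as_rotvec()])
    return least_squares(g,np.clip(q0,lim[:,0]+.01,lim[:,1]-.01),bounds=(lim[:,0],lim[:,1]))
  rim=np.array([505.64,172.96,116.0])
  for q6 in(-.6,2.4):
   for k in(105,60,30,5):
    for tilt in (0,5):
     nn=rx(ey,np.radians(tilt))@n
     for q4 in(-.7,.7,3.):
      r=ik(rim+k*nn,Rt(-nn,ey if q6<0 else -ey),[.4,.3,2.2,q4,.3,q6])
      if r.cost<1e-5: print(q6,k,tilt,r.x.round(3),r.cost)
E
python3 kin2.py
```

```text
[ -0.  312.4 563.1 484.9  77.5 290.6  11.9  -0. ] 1.163674653525959e-06
-0.6 105 0 [ 0.483  0.148  2.328 -1.189  0.258 -0.037] 1.3083149423312557e-21
-0.6 105 0 [ 0.483  0.148  2.328 -1.189  0.258 -0.037] 3.912576596139115e-21
-0.6 105 5 [ 0.449  0.141  2.263 -0.672  0.311 -0.579] 7.653125382888453e-27
-0.6 105 5 [ 0.449  0.141  2.263 -0.672  0.311 -0.579] 8.093634236299466e-29
-0.6 60 5 [ 0.425  0.259  2.25  -0.926  0.227 -0.335] 1.589025170818387e-29
-0.6 60 5 [ 0.425  0.259  2.25  -0.926  0.227 -0.335] 1.480637865973318e-20
-0.6 30 0 [0.434 0.353 2.286 4.382 0.225 0.651] 8.316901075756403e-19
-0.6 30 5 [ 0.411  0.337  2.235 -1.178  0.189 -0.09 ] 1.3410186015221015e-29
-0.6 30 5 [ 0.411  0.337  2.235 -1.178  0.189 -0.09 ] 2.1174755489951237e-28
-0.6 5 0 [0.42  0.417 2.265 4.188 0.237 0.838] 9.974079699409751e-27
2.4 105 5 [ 0.446  0.141  2.262 -0.653  0.311  2.54 ] 9.0039460229863e-06
2.4 105 5 [ 0.446  0.141  2.262 -0.653  0.311  2.54 ] 9.003946022986124e-06
```

```bash
cat >> kin2.py <<'E'
E
sed -i 's/^  rim=np.array/  import sys\n  if len(sys.argv)>1: raise SystemExit\n  rim=np.array/' kin2.py
cat > ik.py <<'E'
from kin2 import *
from tgt import *
lim=np.array([[-3,3],[-.9,2.11],[.09,2.58],[-1.31,4.45],[.11,2.69],[-2.54,2.54]])
def ik(pos,T,q0):
    g=lambda q:np.concatenate([(fk2(q,pars.x)[0]-pos)/100,(R.from_matrix(T.T@fk2(q,pars.x)[1])).as_rotvec()])
    return least_squares(g,np.clip(q0,lim[:,0]+.01,lim[:,1]-.01),bounds=(lim[:,0],lim[:,1]))
rim=np.array([505.64,172.96,116.0])
E
python3 - <<'E'
from ik import *
for tilt in (-12,-8,6,8,10,12):
  nn=rx(ey,np.radians(tilt))@n
  print(tilt,"nn",nn.round(3))
  for k in(-1,85):
    pos=rim+5*nn+(k+0)*n
    for q4 in(-.7,2.5):
      r=ik(pos,Rt(-nn,ey),[.4,.3,2.2,q4,.3,-.6])
      if r.cost<1e-5: print(k,r.x.round(3))
E
```

```text
-12 nn [-0.73  -0.042  0.682]
-1 [0.469 0.508 2.357 3.709 0.575 1.369]
85 [0.538 0.259 2.427 4.017 0.456 1.091]
-8 nn [-0.681 -0.039  0.731]
-1 [0.452 0.471 2.329 3.787 0.451 1.271]
85 [0.516 0.227 2.394 4.207 0.352 0.879]
6 nn [-0.484 -0.028  0.875]
-1 [ 0.396  0.4    2.209 -1.273  0.169 -0.003]
85 [ 0.443  0.182  2.264 -0.702  0.286 -0.549]
8 nn [-0.453 -0.026  0.891]
-1 [ 0.389  0.397  2.19  -0.957  0.181 -0.324]
85 [ 0.433  0.182  2.245 -0.561  0.318 -0.695]
10 nn [-0.422 -0.024  0.906]
-1 [ 0.381  0.395  2.171 -0.707  0.208 -0.579]
85 [ 0.424  0.184  2.225 -0.451  0.355 -0.81 ]
12 nn [-0.39  -0.022  0.921]
-1 [ 0.374  0.395  2.151 -0.527  0.245 -0.764]
85 [ 0.415  0.188  2.205 -0.364  0.394 -0.902]
```

```bash
cat > p.py <<'E'
from ik import *
nn=rx(ey,np.radians(10))@n; ux=np.cross(ey,n); T=Rt(-nn,ey)
G=rim+5*n-5*ux
E
python3 - <<'E'
from p import *
im=dict(np.load("top4.npz"));P=cloud(im)
print("lid tip rel ux,n:",[(round(float((P[v,u]-rim)@ux)),round(float((P[v,u]-rim)@n))) for u in (166,172,178) for v in (161,162,163)])
o=ctrl.get_obs();M=R.from_rotvec(o["orientation"]).as_matrix()
q=o["qpos"];e=o["ee_pos"]
pr=e+[-70,0,40]
for a in (-180,-150,-120,-90,-60,-30,0):
    Ta=rx(nn,np.radians(a))@T
    r=ik(pr,Ta,q);q=r.x;print(a,q.round(2),r.cost)
    if a==-90:
        print("turn1",R.from_matrix(Ta@M.T).as_rotvec(degrees=True))
print("G",G,"pre",G+85*n,"pr",pr)
E
```

```text
lid tip rel ux,n: [(79, 80), (77, 81), (74, 81), (77, 79), (76, 81), (73, 80), (77, 81), (76, 83), (71, 78)]
-180 [ 0.48 -0.08  2.28 -0.33  0.57  2.24] 7.945224785817564e-28
-150 [ 0.48 -0.08  2.28 -0.33  0.57  1.71] 2.1913054305210475e-24
-120 [ 0.48 -0.08  2.28 -0.33  0.57  1.19] 2.978177461172682e-23
-90 [ 0.48 -0.08  2.28 -0.33  0.57  0.67] 4.618763268397856e-22
turn1 [-44.62220743   2.70240484  77.7256829 ]
-60 [ 0.48 -0.08  2.28 -0.33  0.57  0.14] 9.733292739806399e-21
-30 [ 0.48 -0.08  2.28 -0.33  0.57 -0.38] 2.8189214720444385e-19
0 [ 0.48 -0.08  2.28 -0.33  0.57 -0.9 ] 1.0836900807678491e-30
G [498.68754192 172.55911775 117.22799397] pre [450.01229192 169.75241775 186.85999397] pr [384.42643639 156.89514468 263.41373746]
```

Emit:
servo_tool --moves "-0.06 0 0.035 0 0 0;-0.07 0 0.04 -44.6 2.7 77.7;-0.07 0 0.04 -44.6 2.7 77.7;-0.07 0 0.04 -44.6 2.7 77.7;-0.07 0 0.04 -44.6 2.7 77.7;-0.07 0 0.04 -44.6 2.7 77.7;-0.07 0 0.04 -44.6 2.7 77.7;-0.07 0 0.04 -44.6 2.7 77.7"

```text
t: 6.82
ee_pos: [384.5, 157.3, 263.6]
orientation: [-0.725, 1.035, -1.449]
ft_force: [-0.8, 0.8, -0.5]
width: 87.7
```

```bash
python3 - <<'E'
from p import *
o=ctrl.get_obs();print(o["t"],o["ee_pos"],o["qpos"].round(2));print((G+85*n-o["ee_pos"]).round(1),turn(T))
E
```

```text
6.825 [384.51417949 157.29309485 263.63182659] [ 0.47 -0.09  2.29 -0.31  0.54  0.89]
[ 65.5  12.5 -76.8] [-45.33909644  -3.03415584  93.6020392 ]
```

Rotate the rest first here, then advance.

Emit:
servo_tool --moves "0 0 0 -45.3 -3 93.6;0 0 0 -45.3 -3 93.6;0 0 0 -45.3 -3 93.6;0 0 0 -45.3 -3 93.6;0 0 0 -45.3 -3 93.6;0 0 0 -45.3 -3 93.6;0.02 0.004 -0.023 -45.3 -3 93.6;0.04 0.008 -0.046 -45.3 -3 93.6"

```text
t: 7.82
ee_pos: [425.3, 165.7, 217.5]
orientation: [-1.447, -0.136, -0.527]
ft_force: [-0.5, -0.1, 0.6]
width: 88.1
```

```bash
python3 - <<'E'
from p import *
o=ctrl.get_obs();print(o["t"],o["ee_pos"],o["qpos"].round(2));print((G+85*n-o["ee_pos"]).round(1),turn(T))
E
```

```text
7.825 [425.32713026 165.67379525 217.49253408] [ 0.44  0.08  2.26 -0.38  0.42 -0.55]
[ 24.7   4.1 -30.6] [-8.02347274 -0.55867558 16.2182548 ]
```

Emit:
servo_tool --moves "0.0247 0.0041 -0.0305 -8 -0.6 16.2;0.0247 0.0041 -0.0305 -8 -0.6 16.2;0.0247 0.0041 -0.0305 -8 -0.6 16.2;0.0247 0.0041 -0.0305 -8 -0.6 16.2"

```text
t: 8.32
ee_pos: [449.3, 169.2, 187.4]
orientation: [-1.529, -0.379, -0.305]
ft_force: [-0.8, 0.6, 1.3]
width: 87.8
```

```bash
python3 - <<'E'
from p import *
o=ctrl.get_obs();print(o["t"],o["ee_pos"],o["qpos"].round(2),o["ft_force"]);print((G+85*n-o["ee_pos"]).round(1),(G-o["ee_pos"]).round(1),turn(T))
for nme in("scene","top"):
    im=ctrl.get_image(nme);np.savez(nme+"5.npz",**im)
    a=im["pixels"][130:300,320:520] if nme=="scene" else im["pixels"][100:250,90:290]
    cv2.imwrite(f"pics/{nme}5.png",cv2.resize(a,None,fx=3.5,fy=3.5,interpolation=cv2.INTER_CUBIC)[:,:,::-1])
E
```

```text
8.325 [449.26657088 169.24409637 187.44954962] [ 0.43  0.18  2.24 -0.47  0.35 -0.78] [-0.81962051  0.57879746  1.34057736]
[ 0.7  0.5 -0.6] [ 49.4   3.3 -70.2] [-0.21526862  0.02789284  0.5138881 ]
```

View pics/top5.png

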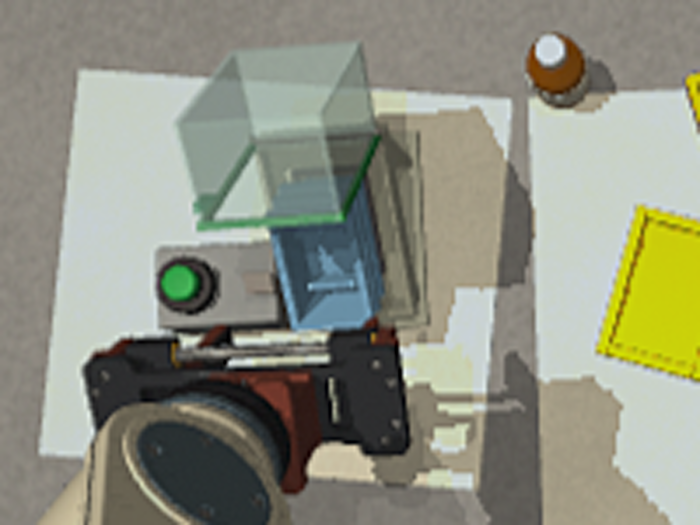

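View pics/scene5.png

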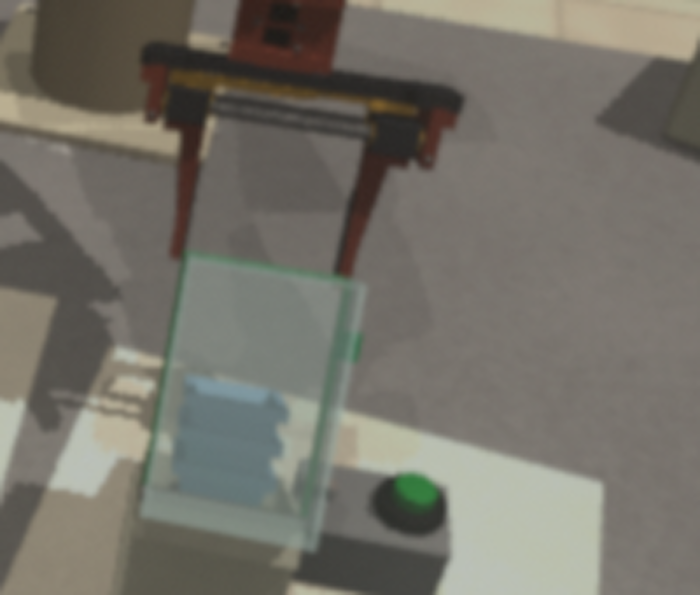

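Emit:
servo_tool --moves "0.012 0.001 -0.017 -0.2 0 0.5;0.024 0.002 -0.034 -0.2 0 0.5;0.034 0.0022 -0.048 -0.2 0 0.5;0.042 0.0028 -0.06 -0.2 0 0.5;0.047 0.0031 -0.067 -0.2 0 0.5;0.0494 0.0033 -0.07 -0.2 0 0.5;0.0494 0.0033 -0.07 -0.2 0 0.5"

```text
t: 9.3
ee_pos: [498.8, 172.4, 117.5]
orientation: [-1.531, -0.387, -0.297]
ft_force: [0.8, 1.1, 0.5]
width: 87.9
```

```bash
python3 - <<'E'
from p import *
o=ctrl.get_obs();print(o["t"],o["ee_pos"],o["qpos"].round(2),o["ft_force"]);d=o["ee_pos"]-rim;print("ux,ey,n",d@ux,d@ey,d@n,(G-o["ee_pos"]).round(1),turn(T))
for nme in("scene","top"):
    im=ctrl.get_image(nme);np.savez(nme+"6.npz",**im)
    a=im["pixels"][130:300,320:520] if nme=="scene" else im["pixels"][100:250,90:290]
    cv2.imwrite(f"pics/{nme}6.png",cv2.resize(a,None,fx=3.5,fy=3.5,interpolation=cv2.INTER_CUBIC)[:,:,::-1])
E
```

```text
9.3 [498.77262661 172.35030967 117.48234097] [ 0.39  0.4   2.18 -0.75  0.2  -0.53] [0.82116228 1.12677344 0.50732324]
ux,ey,n -4.794902016596837 -0.2133656821071541 5.167067066450121 [-0.1  0.2 -0.3] [ 0.03695441  0.04289936 -0.06208236]
```

View pics/top6.png

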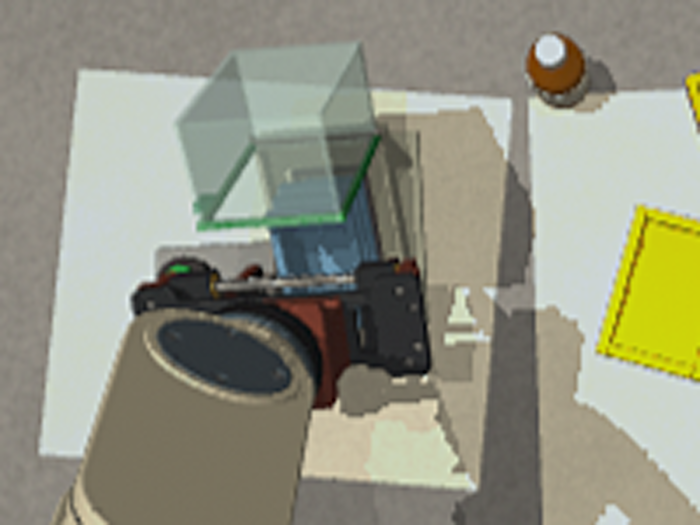

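View pics/scene6.png

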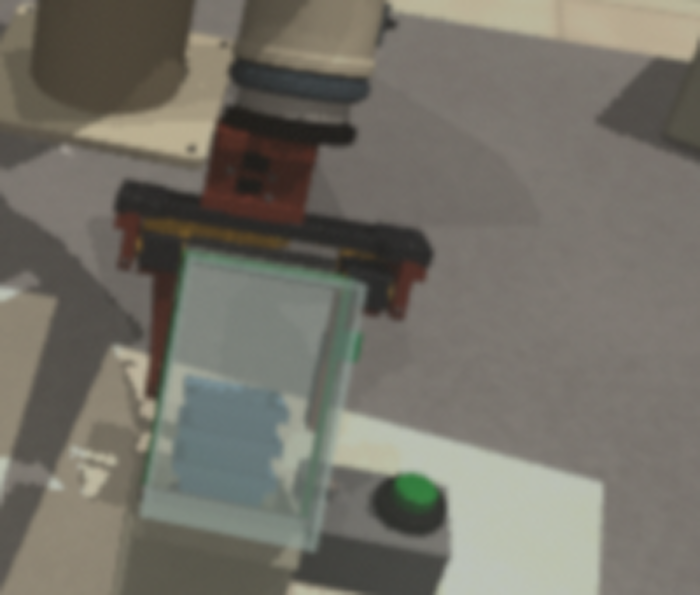

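Emit:
servo_tool --moves "0 0 0 0 0 0;0 0 0 0 0 0;0 0 0 0 0 0;0 0 0 0 0 0;0 0 0 0 0 0;0 0 0 0 0 0" --hand 255

```text
t: 10.15
ee_pos: [498.7, 172.4, 117.3]
orientation: [-1.531, -0.388, -0.296]
ft_force: [-0.4, -0.0, 1.9]
width: 57.6
```

```bash
python3 - <<'E'
from p import *
o=ctrl.get_obs();print(o["t"],o["ee_pos"],o["width"],o["ft_force"])
nme="scene"
im=ctrl.get_image(nme);np.savez(nme+"7.npz",**im)
a=im["pixels"][200:290,350:450];cv2.imwrite(f"pics/{nme}7.png",cv2.resize(a,None,fx=6.5,fy=6.5,interpolation=cv2.INTER_CUBIC)[:,:,::-1])
E
```

```text
10.15 [498.72334678 172.35034155 117.27960509] 57.63181042544559 [-0.41061124 -0.01613638  1.93440996]
```

View pics/scene7.png

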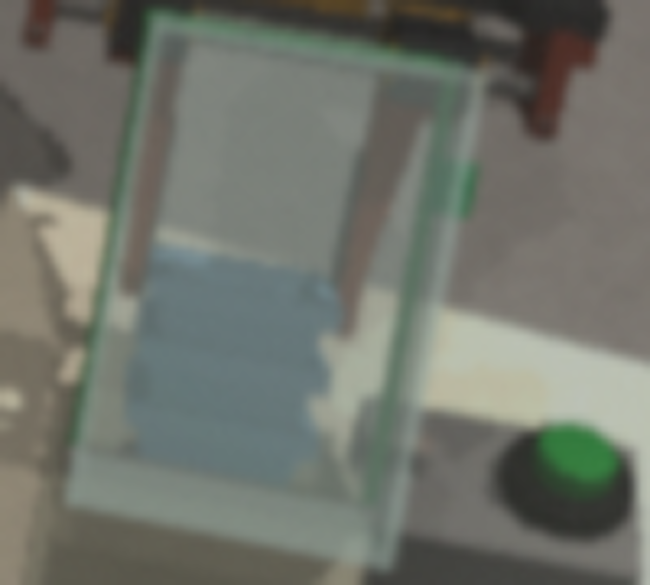

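Emit:
servo_tool --moves "-0.0017 -0.0001 0.0025 0 0 0;-0.0046 -0.0003 0.0066 0 0 0;-0.0074 -0.0004 0.0106 0 0 0;-0.0103 -0.0006 0.0147 0 0 0;-0.0132 -0.0008 0.0188 0 0 0;-0.0160 -0.0009 0.0229 0 0 0;-0.0172 -0.001 0.0246 0 0 0;-0.0172 -0.001 0.0246 0 0 0"

```text
t: 11.2
ee_pos: [481.5, 171.3, 142.0]
orientation: [-1.531, -0.388, -0.296]
ft_force: [-1.0, -0.1, -1.4]
width: 57.8
```

```bash
python3 - <<'E'
from p import *
o=ctrl.get_obs();print(o["t"],o["ee_pos"],o["width"],o["ft_force"])
nme="scene"
im=ctrl.get_image(nme);np.savez(nme+"8.npz",**im)
a=im["pixels"][200:290,350:450];cv2.imwrite(f"pics/{nme}8.png",cv2.resize(a,None,fx=6.5,fy=6.5,interpolation=cv2.INTER_CUBIC)[:,:,::-1])
E
```

```text
11.2 [481.52596058 171.34847506 142.01617434] 57.79936837499579 [-1.04346122 -0.12672661 -1.36283845]
```

View pics/scene8.png

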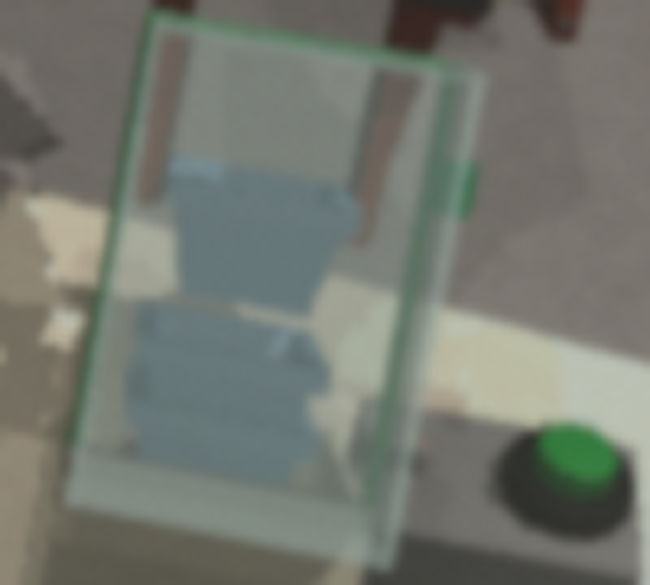

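Emit:
servo_tool --moves "-0.0115 -0.0007 0.0164 0 0 0;-0.0229 -0.0013 0.0328 0 0 0;-0.0344 -0.002 0.0492 0 0 0;-0.0401 -0.0023 0.0573 0 0 0;-0.0401 -0.0023 0.0573 0 0 0;-0.0401 -0.0023 0.0573 0 0 0"

```text
t: 12.0
ee_pos: [441.6, 169.0, 198.8]
orientation: [-1.531, -0.387, -0.296]
ft_force: [-0.5, 0.2, -1.2]
width: 57.9
```

```bash
python3 - <<'E'
from p import *
o=ctrl.get_obs();print(o["t"],o["ee_pos"],o["width"],o["ft_force"],o["qpos"].round(2))
# tub centre relative to TCP: rim centre at grasp - 18n; grasp TCP
Tg=np.array([498.75,172.35,117.35]);M=R.from_rotvec(o["orientation"]).as_matrix()
c=rim-18*n-Tg;print("tub centre in tool frame",M.T@c)
hy=np.radians(-6.4)
# final: tub z vertical, tub x = holder x axis ; tub frame now (ux,ey,n)
F=np.stack([ux,ey,n],1);hx=np.array([np.cos(hy),np.sin(hy),0]);hyy=np.array([-np.sin(hy),np.cos(hy),0])
Fg=np.stack([hx,hyy,[0,0,1]],1);D=Fg@F.T
Tf=D@M;print("turn",R.from_matrix(D).as_rotvec(degrees=True));print(Tf.round(3))
H=np.array([498.,-287.6,6.]);ctr=H+[0,0,18]
tcp=ctr-D@c;print("final tcp",tcp)
q=o["qpos"]
for dz in(100,10,0):
    r=ik(tcp+[0,0,dz],Tf,[-.5,.4,1.6,0,1.3,-1.5]);print(r.x.round(2),r.cost)
im=dict(np.load("top0.npz"));hsv=cv2.cvtColor(im["pixels"],cv2.COLOR_RGB2HSV)
m=(cv2.inRange(hsv,(0,150,90),(6,255,255))|cv2.inRange(hsv,(175,150,90),(180,255,255)))[150:225,335:400]
cn=max(cv2.findContours(m,cv2.RETR_EXTERNAL,cv2.CHAIN_APPROX_NONE)[0],key=cv2.contourArea)[:,0]+[335,150]
print("holder rect z14",cv2.minAreaRect(plane(im,cn,14)[:,:2].astype(np.float32)))
E
```

```text
12.0 [441.59671981 169.02675256 198.77709266] 57.87830530071795 [-0.48035173  0.19662472 -1.22974334] [ 0.44  0.15  2.24 -0.44  0.38 -0.81]
tub centre in tool frame [ 8.81875175 21.87389947  0.20456597]
turn [ 0.94778391 35.02754261 -9.39620709]
[[ 0.979 -0.172  0.11 ]
 [-0.108  0.019  0.994]
 [-0.174 -0.985 -0.   ]]
final tcp [ 493.11746283 -287.26606175   47.07354639]
[-0.51  0.53  1.71 -0.08  1.06 -1.93] 5.945723383896972e-21
[-0.51  0.67  1.74 -0.09  0.9  -1.91] 1.7416142991444167e-26
[-0.51  0.68  1.74 -0.09  0.88 -1.91] 3.3027885305595993e-25
holder rect z14 ((497.6247863769531, -287.9666442871094), (83.44767761230469, 114.5439453125), 83.61528015136719)
```

Emit:
servo_tool --moves "-0.03 0 0.03 0 0 0;-0.03 -0.05 0.04 0 0 0;-0.03 -0.1 0.04 0 0 0;-0.02 -0.15 0.04 0.2 7 -1.9;-0.01 -0.2 0.04 0.4 14 -3.8;0 -0.25 0.03 0.6 21 -5.7;0.01 -0.3 0.03 0.8 28 -7.5;0.03 -0.35 0.02 0.95 35 -9.4"

```text
t: 13.0
ee_pos: [471.9, -183.5, 218.9]
orientation: [-1.555, 0.227, 0.05]
ft_force: [0.6, -0.2, -0.6]
width: 57.6
```

```bash
cat > q.py <<'E'
from p import *
Tf=np.array([[.979,-.172,.11],[-.108,.019,.994],[-.174,-.985,0]]);Tf=R.from_matrix(Tf).as_matrix()
tcp=np.array([492.8,-287.6,47.1])
o=ctrl.get_obs();print(o["t"],o["ee_pos"],o["width"],o["ft_force"],o["qpos"].round(2));print((tcp-o["ee_pos"]).round(1),turn(Tf).round(2))
E
python3 q.py
```

```text
13.0 [ 471.91578753 -183.47697028  218.903852  ] 57.56876137768738 [ 0.55818012 -0.24714881 -0.63196287] [-0.37  0.36  1.81 -0.05  1.15 -1.8 ]
[  20.9 -104.1 -171.8] [ 0.02 -0.14  0.14]
```

Go above the holder (40 mm up) and look.

Emit:
servo_tool --moves "0.01 -0.055 -0.01 0 0 0;0.0209 -0.104 -0.03 0 0 0;0.0209 -0.104 -0.08 0 0 0;0.0209 -0.104 -0.12 0 0 0;0.0209 -0.104 -0.131 0 0 0;0.0209 -0.104 -0.131 0 0 0"

```text
t: 13.75
ee_pos: [492.2, -285.0, 87.6]
orientation: [-1.555, 0.223, 0.051]
ft_force: [0.1, -0.0, 0.0]
width: 57.9
```

```bash
python3 q.py; python3 - <<'E'
from h import *
from workcell import ctrl
for nme in("scene","top"):
    im=ctrl.get_image(nme);np.savez(nme+"9.npz",**im)
    a=im["pixels"][140:290,110:310] if nme=="scene" else im["pixels"][100:250,280:480]
    cv2.imwrite(f"pics/{nme}9.png",cv2.resize(a,None,fx=3.5,fy=3.5,interpolation=cv2.INTER_CUBIC)[:,:,::-1])
E
```

```text
13.75 [ 492.19415901 -284.99054854   87.58461562] 57.88372448440018 [ 0.08262318 -0.0134082   0.03317075] [-0.51  0.62  1.74 -0.08  0.95 -1.92]
[  0.6  -2.6 -40.5] [-0.03 -0.03 -0.  ]
```

View pics/scene9.png

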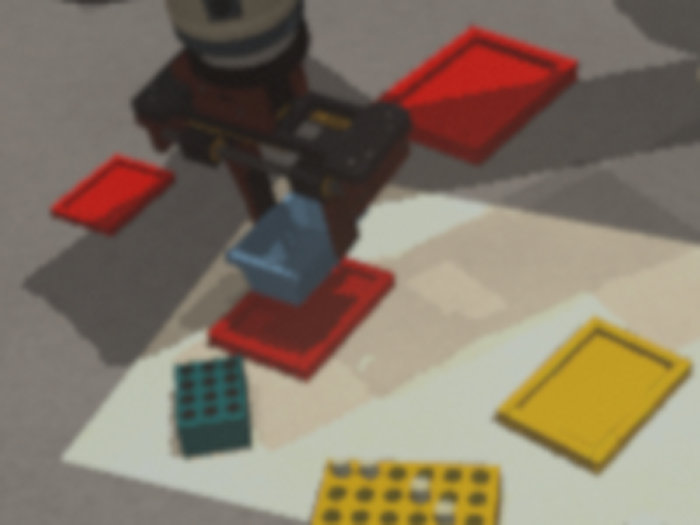

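View pics/top9.png

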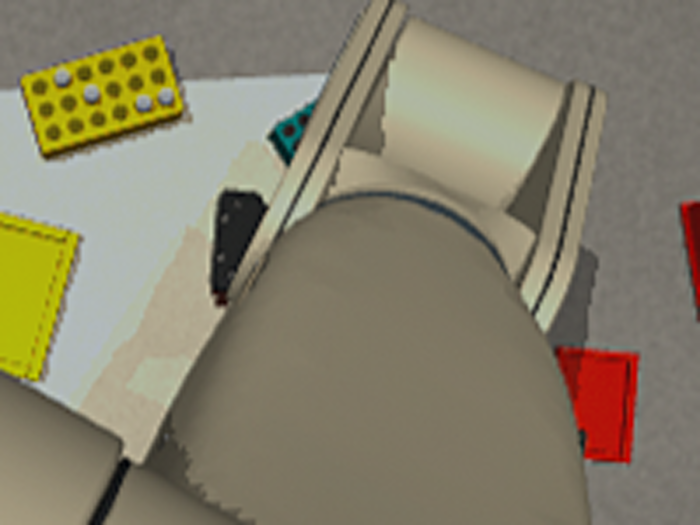

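```bash
python3 - <<'E'
from h import *
im=dict(np.load("scene9.npz"));P=cloud(im);hsv=cv2.cvtColor(im["pixels"],cv2.COLOR_RGB2HSV)
a=im["pixels"][185:250,165:235];cv2.imwrite("pics/z9.png",cv2.resize(a,None,fx=9,fy=9,interpolation=cv2.INTER_CUBIC)[:,:,::-1])
m=cv2.inRange(hsv,(98,60,40),(115,255,255))
print("Z")
for v in range(194,228):print(v,*("%4d"%P[v,u,2] if m[v,u] and P[v,u,2]==P[v,u,2] else "   ." for u in range(172,212)))
print("X")
for v in range(194,228,2):print(v,*("%4d"%P[v,u,0] if m[v,u] and P[v,u,2]==P[v,u,2] else "   ." for u in range(172,212)))
E
```

```text
Z
194    .    .    .    .    .    .    .    .    .    .    .    .    .    .    .    .    .    .    .    .    .    .    .    .    .    .    .    .    .    .    .    .    .    .    .    .    .    .    .    .
195    .    .    .    .    .    .    .    .    .    .    .    .    .    .    .    .    .    .    .    .    .    .  147    .    .    .    .    .    .    .    .    .    .    .    .    .    .    .    .    .
196    .    .    .    .    .    .    .    .    .    .    .    .    .    .    .    .    .    .    .    .   78   78   78   72  145    .    .    .    .    .    .    .    .    .    .    .    .    .    .    .
197    .    .    .    .    .    .    .    .    .    .    .    .    .    .    .    .    .    .    .   78   79   76   73   73   69   72   70    .    .    .    .    .    .    .    .    .    .    .    .    .
198    .    .    .    .    .    .    .    .    .    .    .    .    .    .    .    .    .    .    .   77   77   72   69   71   67   68   66   68   69    .    .    .    .    .    .    .    .    .    .    .
199    .    .    .    .    .    .    .    .    .    .    .    .    .    .    .
[... 8607 characters left out ...]
546    .    .    .    .    .    .    .    .    .    .    .    .    .    .    .    .    .
222    .    .    .    .    .    .    .    .    .    .    .    .    .    .  538    .  537  538  537  537  541    .    .    .    .    .    .    .    .    .    .    .    .    .    .    .    .    .    .    .
224    .    .    .    .    .    .    .    .    .    .    .    .    .    .    .    .    .    .    .    .    .    .    .    .    .    .    .    .    .    .    .    .    .    .    .    .    .    .    .    .
226    .    .    .    .    .    .    .    .    .    .    .    .    .    .    .    .    .    .    .    .    .    .    .    .    .    .    .    .    .    .    .    .    .    .    .    .    .    .    .    .
```

View pics/z9.png

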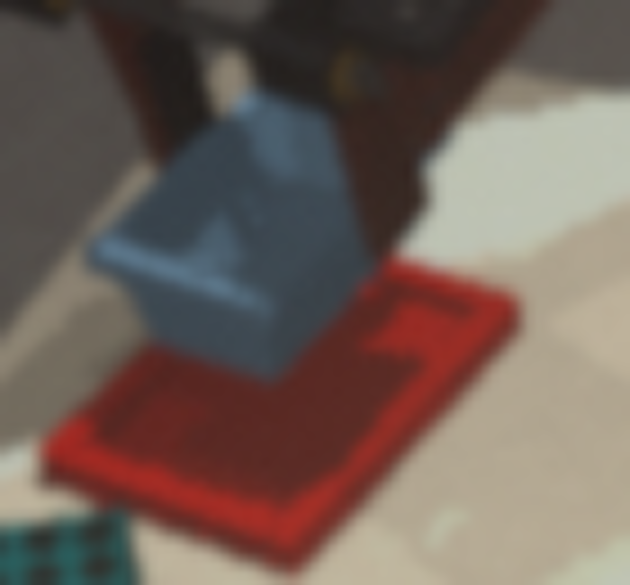

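Emit:
servo_tool --moves "0.0005 -0.002 -0.015 0 0 0;0.0005 -0.002 -0.026 0 0 0;0.0005 -0.002 -0.033 0 0 0;0.0005 -0.002 -0.036 0 0 0;0.0005 -0.002 -0.036 0 0 0"

```text
t: 14.48
ee_pos: [492.7, -286.9, 51.9]
orientation: [-1.555, 0.222, 0.05]
ft_force: [-0.7, -0.4, -0.9]
width: 58.0
```

Emit:
servo_tool --moves "0 0 -0.001 0 0 0;0 0 -0.002 0 0 0;0 0 -0.003 0 0 0;0 0 -0.003 0 0 0"

```text
t: 14.98
ee_pos: [492.8, -287.0, 49.1]
orientation: [-1.555, 0.222, 0.05]
ft_force: [0.3, -0.4, -0.5]
width: 57.6
```

Emit:
servo_tool --moves "0 0 -0.001 0 0 0;0 0 -0.001 0 0 0;0 0 -0.002 0 0 0;0 0 -0.002 0 0 0"

```text
t: 15.48
ee_pos: [492.9, -287.0, 48.2]
orientation: [-1.555, 0.222, 0.05]
ft_force: [-2.0, 2.2, 9.5]
width: 57.6
```

```bash
python3 - <<'E'
from h import *
from workcell import ctrl
o=ctrl.get_obs();print(o["ft_force"],o["ee_pos"])
im=ctrl.get_image("scene");np.savez("scene10.npz",**im)
a=im["pixels"][185:260,155:245];cv2.imwrite("pics/z10.png",cv2.resize(a,None,fx=8,fy=8,interpolation=cv2.INTER_CUBIC)[:,:,::-1])
E
```

```text
[-1.9648333   2.24020016  9.51265467] [ 492.9446867  -287.04033927   48.17361187]
```

View pics/z10.png

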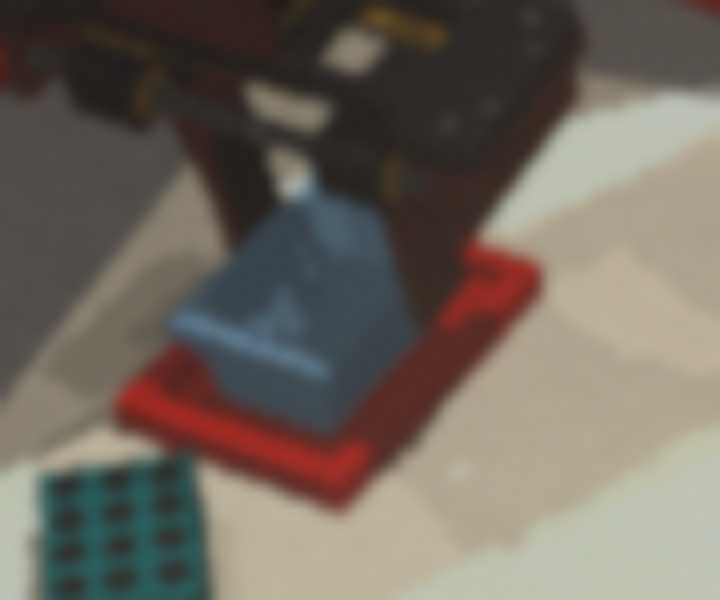

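Emit:
servo_tool --moves "0 0 0.0005 0 0 0;0 0 0.0005 0 0 0;0 0 0.0005 0 0 0;0 0 0.0005 0 0 0;0 0 0.0005 0 0 0;0 0 0.0005 0 0 0" --hand 0

```text
t: 16.27
ee_pos: [492.8, -287.0, 47.6]
orientation: [-1.555, 0.222, 0.05]
ft_force: [0.0, -0.1, 0.1]
width: 87.5
```

Emit:
servo_tool --moves "0 0 0.02 0 0 0;0 0 0.06 0 0 0;0 0 0.11 0 0 0;0 0 0.16 0 0 0;-0.05 -0.04 0.18 0 0 0;-0.09 -0.08 0.18 0 0 0;-0.1 -0.12 0.18 0 0 0;-0.1 -0.15 0.18 0 0 0"

```text
t: 17.27
ee_pos: [391.7, -438.6, 229.6]
orientation: [-1.556, 0.223, 0.048]
ft_force: [0.7, 0.6, -0.7]
width: 87.8
```

```bash
python3 - <<'E'
from h import *
from workcell import ctrl
o=ctrl.get_obs();print(o["t"],o["ft_force"],o["ee_pos"])
for n in("scene","top"):
    im=ctrl.get_image(n);np.savez(n+"11.npz",**im)
    cv2.imwrite(f"pics/{n}11.png",cv2.resize(im["pixels"],(800,600),interpolation=cv2.INTER_CUBIC)[:,:,::-1])
E
```

```text
17.275 [ 0.67497154  0.63677485 -0.67519024] [ 391.65931271 -438.63136203  229.61445296]
```

View pics/scene11.png

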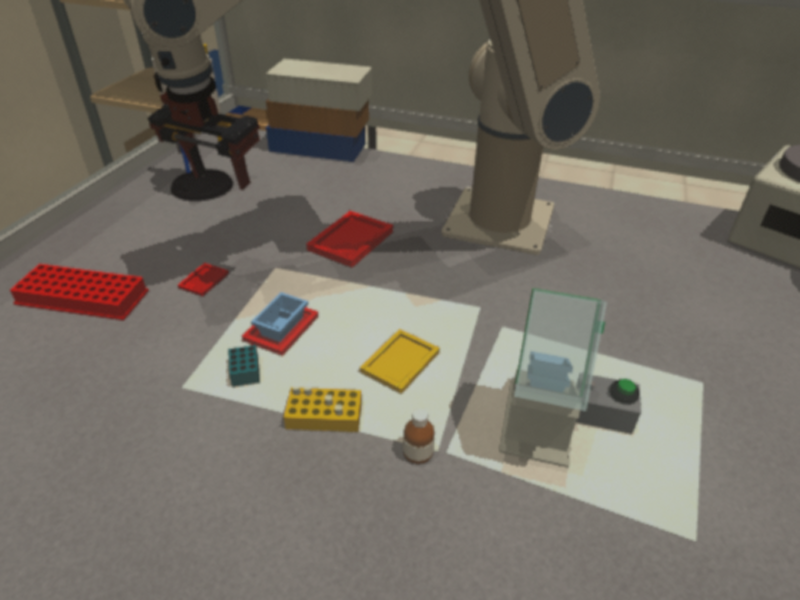

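View pics/top11.png

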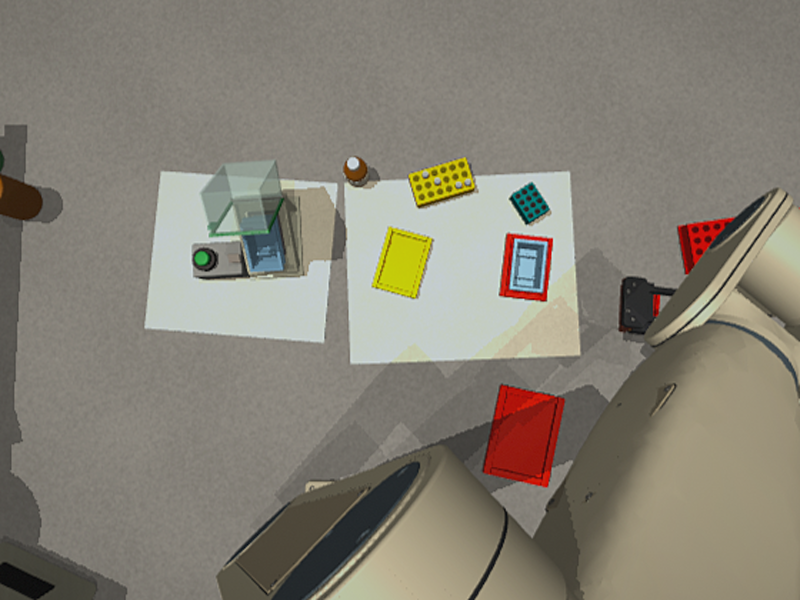

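Top view: the reservoir sits lengthwise in the red holder at (527,266), the lid is open at (243,200) and two tubs remain in the cradle at (262,248). A final numeric check, then hand in.

```bash
python3 - <<'E'
from h import *
from workcell import ctrl
im=dict(np.load("top11.npz"));P=cloud(im);hsv=cv2.cvtColor(im["pixels"],cv2.COLOR_RGB2HSV)
m=cv2.inRange(hsv,(90,40,60),(115,255,255));m[:155]=0;m[:,:345]=0;m[220:]=0;m[:,395:]=0
cn=np.vstack([c[:,0] for c in cv2.findContours(m,cv2.RETR_EXTERNAL,cv2.CHAIN_APPROX_NONE)[0] if cv2.contourArea(c)>20])
print("tub rect",cv2.minAreaRect(plane(im,cn,42)[:,:2].astype(np.float32)),"rim z",np.nanpercentile(P[m>0][:,2],[85,92,97]))
# rim z by quadrant ends
for c,lo,hi in(("yellow",(20,150,90),(32,255,255)),("teal",(80,100,30),(100,255,255))):
    mm=cv2.inRange(hsv,lo,hi);k,l,s,ce=cv2.connectedComponentsWithStats(mm)
    print(c,[(ce[i].round(1),s[i,4]) for i in range(1,k) if s[i,4]>200])
print(ctrl.get_obs()["t"])
print(ctrl.close_job())
E
```

```text
tub rect ((497.1570739746094, -286.5760803222656), (58.16302490234375, 90.8398208618164), 84.13357543945312) rim z [41.68040268 42.75356753 44.28701788]
yellow [(array([308.4, 126.8]), np.int32(887)), (array([281.1, 183.5]), np.int32(1368))]
teal [(array([370., 142.]), np.int32(337))]
17.375
the job is handed in; nothing more can be done
None
```

I pressed the green button and the lid sprang fully open. I then lifted only the top reservoir off the stack and set it flat and lengthwise in the middle-sized red holder. I let go once the wrist force showed it was on the floor, and handed the job in at 17.4 s; no verdict is reported.

**Placement:** the last top view puts the reservoir's centre at (497.2, -286.6) mm, against a holder centre of (497.6, -288.0). That is about 1.5 mm off, with the long axes within 1° of each other. Its rim is at about 42 mm, where 42 mm is expected when it stands on the floor.

**Everything else:**
- The two lower reservoirs looked nested and unmoved, judged by eye rather than measured.
- The lid stood open in both final views.
- The yellow rack and teal block were within half a pixel of where they started. The bottle looked untouched but I did not measure it.
- The gripper was clear of everything at the end.

**What didn't go to plan:**
- My first approach to the grasp ran the last joint to its limit, so I backed off and turned the gripper half round. I then gripped with the tool 10° steeper than the stack's axis and still pulled along that axis.
- The reservoir met the holder's floor about 1 mm sooner than I had worked out, with 9.5 N of force. The two cameras also disagreed by 2–3 mm in depth.

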